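# Press the proud divider home

## Robot

A 7-joint arm with a two-finger parallel gripper is mounted at the origin on the work surface. World frame = base frame: x ahead of the robot, y to its left, z up, the work surface at z = 0. Lengths are in m, angles in rad, forces in N, time in s.
With the tool pointing down it reaches from about 0.425 to 0.925 m from the base axis. Payload 6.8 kg.
Tool frame: the origin (TCP) lies midway between the tips of the shut fingers; the grasp point (between the pads) lies ctrl.grasp_offset behind it (ctrl.grasp_offset is the distance from the TCP to the grasp point, in m); z points along the fingers, y is the line along which they close (so a half turn about z gives the same grasp; the last joint's range is limited). The gripper opens to 85 mm and grips with 20 to 120 N. Pads are 22 mm wide; open, the fingers measure 114 mm over their backs; the gripper's body (76 mm by 85 mm) begins 54 mm behind the grasp point. The pads swing forward as they close: fully open they stand 13 mm farther back than shut.
Start: joints at [1.078, 0.477, 0.022, 1.555, -0.011, 1.109, -0.083], TCP at [0.253, -0.626, 0.231] pointing down, gripper open.
Joint ranges: [-2.96, 2.96], [-0.34, 2.1], [-1.41, 1.46], [0.24, 2.44], [-1.37, 4.51], [0.17, 1.92], [-2.96, 2.96]. Speed limits (rad/s): [2.39, 2.39, 3.14, 3.14, 3.14, 3.14, 3.14].

## Interface

Orientations are given as a 3x3 rotation matrix whose columns are the frame's x, y, z axes.
In Python, from cell import ctrl gives the robot as it stands.
- The arm moves only by the tool play_rows, never from a script. Its argument "steps" is a list of rows, each a list of 3 entries, a list of its own where there are three numbers: the shift along the tool's x, y, z in m, then the turn, a rotation vector about the tool's x, y, z in degrees, then the finger opening in m, from 0 to 0.0854. In form: [[[dx, dy, dz], [wx, wy, wz], grip], ...]. A call has 1 to 10 rows; each row is the pose to reach, as a shift and turn from the pose commanded when the call began, along the tool's axes at that moment; what a row does not reach only later rows make up. A row lasts 1/10 s, in which the tool goes at most 50 mm and 8.59 degrees, less where a joint would pass 70% of its speed; a pose out of reach is approached as far as the arm can. A call with a gripper value outside its range is refused whole. The fingers move at their own pace and stop on an object; "newtons" is the grip in N (left out, the last holds). Time passes only in rows, so rows that repeat a pose let the fingers close. It gives the time, the measured TCP pose, the force, the opening and the grip force at its end, in the units of the state.
- ctrl.state(): the state, without advancing time (a new reading comes with each control period).
- ctrl.capture(name): name is "scene" or "top" or "wrist"; returns a dict with "frame" (400x640x3 uint8, red, green, blue), "range_z" (400x640 float32, m along the optical axis (not along the pixel's ray), 0 where there is no reading), "mtx" (3x3 intrinsics, pixels), "extrinsics" (4x4, takes a point from world to camera coordinates). Camera axes: x right, y up, looking along -z (the intrinsics and any distortion apply to the point x, -y, -z); pixel columns grow to the right and rows downward; lengths in m; the calibration is good to about 2 mm. The wrist camera is an equidistant fisheye: a pixel r from the principal point sees the ray r / f radians off the axis. A picture is of the moment at which its call begins.
- ctrl.job_done(): hands the job in; it is judged then, once.
Trained networks look in a picture, given as the dict that the camera call returned (one of the last four; its "shot" number tells which), for a name from the list of things; names that differ only in an ending like _2 or _b are one class to them, and where a whole thing is asked for, a point or a joint stands for the part that bears it (a point fixed in the world has none). Each returns a list of dicts, best first, with "score" (0 to 1); they miss things now and then, are a little off and sometimes report something else, mostly with a low value. They report only what shows in the picture. A call takes as long as a camera call. They do not tell look-alikes from the thing itself.
- ctrl.look_for(thing, picture): "box" ([centre column, centre row, width, height] in pixels, round what is visible of it).
- ctrl.silhouettes(thing, picture): "pixels" (400x640 bool, what is visible of it) and "box" ([centre column, centre row, width, height] in pixels, round what is visible of it).
- ctrl.landmark_of(thing, picture): "at" ([column, row] in pixels: a listed point, or the origin of a listed thing).
The state is a dict: "time_s": time; "qpos": joint angles; "joint_velocities": joint speeds; "joint_torque": joint torques, N m; "eef_pos": TCP position; "orientation": TCP orientation; "ft_force": force on the tool from outside, world axes, zero at the start; "moment": the same for the moment, N m; "grip_width": opening from 0.0 (shut) to 1.0 (fully open); "grasp_force": force on a finger pad.
Only numpy, scipy, OpenCV 4.12 (cv2) and the standard library are available. Lean on these libraries where they do the work, as an engineer would, in place of code of your own. Each camera call takes 0.05 s, during which the arm holds its last target. There are 200 camera calls.

## Task

A pigeonhole rack lies on its back on the bench with five dividers standing in their slots. One divider stands up clearly further than the other four: press that one gently down with your fingertips until its top edge is flush with the rack's rim, then withdraw. Do not pull it up, do not touch the other four dividers (they stay slightly proud, as they are), and leave everything else on the bench undisturbed.

Things in the scene. Friction and masses are not known exactly. Their poses are not given: they have to be found in the camera images.
- rack: the pine rack, fixed to the bench: an open box 200 x 420 mm and 100 mm tall with 12 mm walls and floor, opening up, six compartments 56 mm wide between the dividers, which stand 68 mm apart. Origin: centre of its underside; x runs along the dividers (200 mm side), y along the row of dividers (420 mm side), z up. The rim is 100 mm above the origin. A bar clamp lies along its far long side, lower than the rim.
- divider_a: pine divider on edge (172 mm long, 12 mm thick). Origin: middle of its top edge; x along the edge, z up; flush when 100 mm above the rack's origin. This is the one that stands furthest up: 26 to 34 mm above the rim at the start; any of the five slots can be its own. Slides straight up and down, stays where left, moves down under 4 to 5 N, stops hard 2 mm below flush.
- divider_b: pine divider on edge (172 mm long, 12 mm thick). Origin: middle of its top edge; x along the edge, z up; flush when 100 mm above the rack's origin. It stands 4 to 8 mm above the rim and is to be left alone. Slides straight up and down, stays where left, moves down under 4 to 5 N, stops hard 2 mm below flush.
- divider_c: pine divider on edge (172 mm long, 12 mm thick). Origin: middle of its top edge; x along the edge, z up; flush when 100 mm above the rack's origin. It stands 4 to 8 mm above the rim and is to be left alone. Slides straight up and down, stays where left, moves down under 4 to 5 N, stops hard 2 mm below flush.
- divider_d: pine divider on edge (172 mm long, 12 mm thick). Origin: middle of its top edge; x along the edge, z up; flush when 100 mm above the rack's origin. It stands 4 to 8 mm above the rim and is to be left alone. Slides straight up and down, stays where left, moves down under 4 to 5 N, stops hard 2 mm below flush.
- divider_e: pine divider on edge (172 mm long, 12 mm thick). Origin: middle of its top edge; x along the edge, z up; flush when 100 mm above the rack's origin. It stands 4 to 8 mm above the rim and is to be left alone. Slides straight up and down, stays where left, moves down under 4 to 5 N, stops hard 2 mm below flush.
- glue: glue bottle, 38 mm across and 115 mm tall, standing in one of the rack's compartments, its cap about 27 mm above the rim; origin at the centre of its underside
- offcut: wooden offcut 50 x 30 x 30 mm lying in a compartment of the rack; origin at the centre of its underside
- setup_block: steel set-up block 50 x 25 x 75 mm tall standing in a compartment of the rack, below the rim; origin at the centre of its underside
- hammer: hammer lying on the bench to the robot's left of the rack; origin on its underside
- tub: white plastic tub, 90 mm across and 70 mm tall, on the bench to the robot's right of the rack; origin at the centre of its underside
- tape: roll of tape, 100 mm across and 25 mm tall, lying flat on the bench to the robot's left of the rack; origin at the centre of its underside
- brush: brush lying on the bench to the robot's right of the rack; origin on its underside
Mind the look-alikes: they are no part of the job. Several things have the shape of the setup_block; the one meant has the colours described above.

How it is judged:
On the way:
1. the fingertips press on the divider that stands furthest up (contact force between divider_a and the fingers above 1 N), for 0.04 s.
At the end, for the whole second after the job is handed in: The divider that stood furthest up is flush with the rack's rim within 3 mm; the other four have not moved by more than 3 mm, and the loose things by no more than 15 mm (z of divider_a in the frame of rack between 0.097 and 0.103 m and distance of each of divider_b, divider_c, divider_d, divider_e from where it was at the start of the episode below 0.003 m and distance of each of glue, offcut, setup_block, hammer, tub, tape, brush from where it was at the start of the episode below 0.015 m and linear speed of each of glue, offcut, setup_block, hammer, tub, tape, brush below 0.02 m/s); the robot touches nothing.
It fails at once if the divider is pressed with more than 40 N (contact force between divider_a and anything else above 40 N).
It fails at once if the divider is pulled up (z of divider_a in the frame of rack above 0.139 m).
It fails at once if another divider is touched or moved (distance of any of divider_b, divider_c, divider_d, divider_e from where it was at the start of the episode above 0.003 m or contact force between any of divider_b, divider_c, divider_d, divider_e and the fingers above 1 N or contact force between any of divider_b, divider_c, divider_d, divider_e and the arm above 1 N).
It fails at once if a loose thing is disturbed by more than 15 mm (distance of any of glue, offcut, setup_block, hammer, tub, tape, brush from where it was at the start of the episode above 0.015 m).
It also fails if it takes over 32 s, if anything falls off the work surface, if the arm or the gripper's body presses on something with over 40 N, if the wrist force passes 120 N, or if a joint passes its speed limit or range.

## Working session

There is one attempt and no reset: what is moved stays moved. The work goes in short steps, Python scripts to look and compute and a tool call to move; the robot and the scene stay as the last step left them, time stands still between calls to the robot, and variables do not carry over. Pictures are saved under pics/ and viewed, at most 10 in all, crops included, and the job is handed in when it is done.

Besides the shell and the picture viewer there is one more tool, called after "Request:" by a JSON object that holds its "op" and its "data", one argument or row to a line. play_rows: Moves the arm, as the interface text tells. Its arguments: {"type":"object","properties":{"steps":{"type":"array","items":{"type":"array"}},"newtons":{"type":"number"}},"required":["steps"]}

```bash
mkdir -p pics
cat > h.py <<'E'
import numpy as np, cv2
from cell import ctrl
def cloud(c):
    K=c["mtx"];d=c["range_z"];T=np.linalg.inv(c["extrinsics"])
    v,u=np.mgrid[:400,:640]
    p=np.stack([(u-K[0,2])/K[0,0]*d,-(v-K[1,2])/K[1,1]*d,-d,np.ones_like(d)],-1)
    w=(p@T.T)[...,:3]; w[d==0]=np.nan; return w
E
python3 - <<'E'
from h import *
s=ctrl.state();print(s["eef_pos"],s["orientation"],s["time_s"])
for n in("scene","top"):
    c=ctrl.capture(n);cv2.imwrite(f"pics/{n}.png",c["frame"][...,::-1])
    np.savez(n,**{k:c[k] for k in("frame","range_z","mtx","extrinsics")})
    print(n,c["mtx"].tolist(),np.linalg.inv(c["extrinsics"])[:3].round(3).tolist())
    for t in("rack","divider_a","glue"):
        for r in ctrl.look_for(t,c)[:7]: print(t,np.round(r["box"]),round(r["score"],2))
E
```

```text
[ 0.25310661 -0.62510383  0.23032642] [[ 9.26873732e-01  3.75372298e-01 -8.50104354e-04]
 [ 3.75373220e-01 -9.26872308e-01  1.63411679e-03]
 [-1.74536011e-04 -1.83372634e-03 -9.99998303e-01]] 0.0
scene [[396.1721997863793, 0.0, 317.62522941419064], [0.0, 396.1721997863793, 196.89028115361145], [0.0, 0.0, 1.0]] [[-0.293, -0.738, 0.608, 1.385], [0.956, -0.224, 0.188, 0.27], [-0.003, 0.636, 0.772, 1.135]]
rack [297. 195. 151.  71.] 0.92
divider_a [275. 185.   7.  40.] 0.81
divider_a [312. 184.   6.  40.] 0.74
divider_a [254. 184.  15.  36.] 0.52
divider_a [293. 182.   4.  38.] 0.48
glue [323. 180.  13.  27.] 0.58
glue [211. 147.  41.  24.] 0.46
top [[420.72299125707156, 0.0, 321.7221625077227], [0.0, 420.72299125707156, 195.22194752615678], [0.0, 0.0, 1.0]] [[0.004, 0.981, -0.194, 0.306], [-1.0, 0.007, 0.014, 0.038], [0.015, 0.194, 0.981, 1.358]]
rack [347. 201. 173. 101.] 0.63
divider_a [355. 203.  23.  58.] 0.81
divider_a [314. 215.  20.  53.] 0.77
divider_a [396. 193.  22.  53.] 0.63
divider_a [334. 210.  19.  55.] 0.57
divider_a [376. 198.  20.  47.] 0.56
glue [328. 229.  13.  12.] 0.56
glue [395. 194.  22.  56.] 0.26
```

Run:
```python
from h import *
a=np.load("top.npz");w=cloud(a)
f=a["frame"][130:270,240:440,::-1];A=cv2.resize(f,None,fx=4,fy=4,interpolation=cv2.INTER_CUBIC)
cv2.imwrite("pics/topc.png",A)
b=np.load("scene.npz")["frame"][120:250,190:390,::-1];cv2.imwrite("pics/scenec.png",cv2.resize(b,None,fx=4,fy=4,interpolation=cv2.INTER_CUBIC))
np.set_printoptions(linewidth=250)
for u,v in((355,203),(314,215),(396,193),(334,210),(376,198),(328,229)):
    print(u,v,w[v-2:v+3,u-4:u+5,2].mean(0).round(3), w[v,u].round(3))
```

```text
355 203 [0.031   nan 0.091 0.115 0.129 0.129 0.131 0.13  0.058] [ 0.526 -0.078  0.129]
314 215 [0.065 0.105 0.104 0.105 0.086 0.01  0.011 0.011 0.011] [0.493 0.044 0.108]
396 193 [0.043 0.056 0.069 0.085 0.093 0.102 0.103 0.102 0.101] [ 0.565 -0.208  0.091]
334 210 [0.017 0.057 0.092 0.105 0.106 0.107 0.088 0.009 0.011] [ 0.508 -0.016  0.108]
376 198 [0.051 0.071 0.087 0.1   0.107 0.106 0.107 0.085 0.012] [ 0.546 -0.144  0.108]
328 229 [  nan 0.094 0.115 0.118 0.12  0.121 0.118 0.111 0.089] [0.449 0.002 0.125]
```

View pics/topc.png

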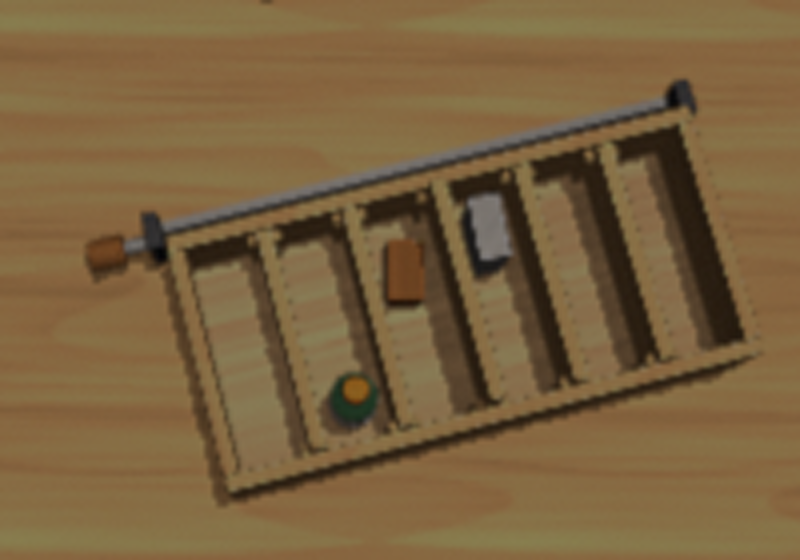

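View pics/scenec.png

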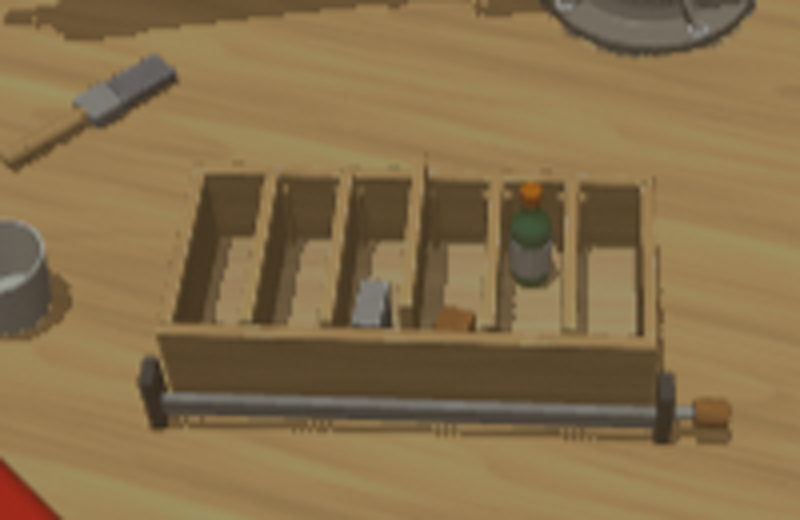

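The middle divider (top image 355,203) stands at z≈0.130. The look-alikes at (314,215), (334,210), (376,198) and (396,193) stand at about 0.105. The orange-capped glue bottle is at (328,229). Next I fit the divider's top edge and the rim.

Run:
```python
from h import *
for n in("top","scene"):
    c=np.load(n+".npz");w=cloud(c)
    m=(w[...,2]>.122)&(w[...,2]<.145)&(abs(w[...,0]-.526)<.12)&(abs(w[...,1]+.078)<.04)
    p=w[m]; 
    if len(p)<5: print(n,len(p)); continue
    print(n,len(p),p.min(0).round(3),p.max(0).round(3),np.median(p,0).round(4),cv2.minAreaRect(p[:,:2].astype(np.float32)*1000))
    m=(w[...,2]>.09)&(w[...,2]<.111)&(abs(w[...,0]-.526)<.2)&(abs(w[...,1]+.078)<.26)
    q=w[m]; print("rim",np.percentile(q[:,2],[20,50,80,95]).round(4),cv2.minAreaRect(q[:,:2].astype(np.float32)*1000))
    m=abs(w[...,2])<.02; print("bench",np.median(w[m][:,2]).round(4))
```

```text
top 245 [ 0.449 -0.106  0.122] [ 0.614 -0.054  0.137] [ 0.5293 -0.0808  0.1294] ((530.5266723632812, -81.2647933959961), (170.02725219726562, 12.732826232910156), 14.769643783569336)
rim [0.0968 0.1    0.1042 0.1075] ((530.8911743164062, -81.62266540527344), (200.81838989257812, 420.1545715332031), 14.777985572814941)
bench -0.0009
scene 147 [ 0.451 -0.109  0.122] [ 0.617 -0.057  0.139] [ 0.537  -0.0811  0.1322] ((533.7931518554688, -82.53446197509766), (171.22840881347656, 12.207061767578125), 14.844496726989746)
rim [0.0965 0.1014 0.1056 0.1092] ((530.6182861328125, -83.45382690429688), (208.48974609375, 420.2107849121094), 14.71690845489502)
bench 0.0016
```

Request:
{"op": "play_rows", "data": {
  "steps": [
    [[0.02, -0.017, 0], [0, 0, 0], 0],
    [[0.05, -0.043, 0], [0, 0, 0], 0],
    [[0.08, -0.069, 0], [0, 0, 0], 0],
    [[0.11, -0.095, 0], [0, 0, 0], 0],
    [[0.14, -0.121, 0], [0, 0, 0], 0],
    [[0.17, -0.147, 0], [0, 0, 0], 0],
    [[0.2, -0.173, 0], [0, 0, 0], 0],
    [[0.23, -0.199, 0], [0, 0, 0], 0],
    [[0.26, -0.225, 0], [0, 0, 0], 0],
    [[0.29, -0.251, 0], [0, 0, 0], 0]
  ]
}}

```text
time_s: 1.4
eef_pos: [0.4285, -0.2827, 0.2316]
orientation: [[0.927, 0.375, 0.001], [0.375, -0.927, -0.0], [0.0, 0.001, -1.0]]
ft_force: [0.6, -0.2, 0.2]
grip_width: 0.001
grasp_force: 0.0
```

Request:
{"op": "play_rows", "data": {
  "steps": [
    [[0.03, -0.026, 0], [0, 0, 1], 0],
    [[0.06, -0.052, 0], [0, 0, 2], 0],
    [[0.09, -0.078, 0], [0, 0, 3], 0],
    [[0.12, -0.104, 0], [0, 0, 4.5], 0],
    [[0.145, -0.125, 0], [0, 0, 5.5], 0],
    [[0.16, -0.138, 0], [0, 0, 6.5], 0],
    [[0.171, -0.148, 0], [0, 0, 7.3], 0],
    [[0.171, -0.148, 0.02], [0, 0, 7.3], 0],
    [[0.171, -0.148, 0.04], [0, 0, 7.3], 0],
    [[0.171, -0.148, 0.05], [0, 0, 7.3], 0]
  ]
}}

```text
time_s: 2.4
eef_pos: [0.5301, -0.0827, 0.1799]
orientation: [[0.967, 0.255, -0.002], [0.255, -0.967, 0.0], [-0.002, -0.001, -1.0]]
ft_force: [-0.1, -0.6, -0.5]
grip_width: 0.001
grasp_force: 0.0
```

Run:
```python
from h import *
s=ctrl.state();R=s["orientation"];p=s["eef_pos"]
print(p,R.round(3).tolist(),s["ft_force"],s["grip_width"],s["time_s"])
print("shift",R.T@(np.array([.531,-.082,.150])-p))
c=ctrl.capture("scene");w=cloud(c);cv2.imwrite("pics/s2.png",cv2.resize(c["frame"][90:250,190:390,::-1],None,fx=3.6,fy=3.6))
```

```text
[ 0.53011425 -0.08266117  0.17990279] [[0.967, 0.255, -0.002], [0.255, -0.967, 0.0], [-0.002, -0.001, -1.0]] [-0.11839557 -0.5864414  -0.49939135] 0.0006370754616779586 2.4
shift [ 0.00107995 -0.00039596  0.0299011 ]
```

View pics/s2.png

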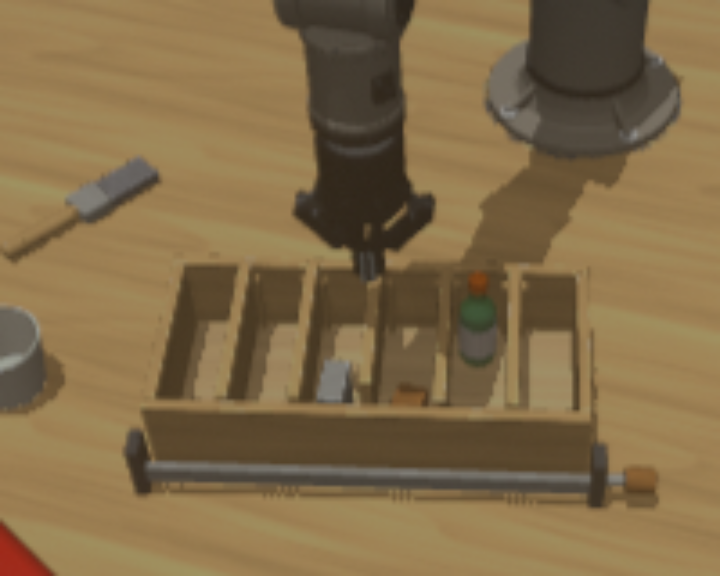

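The shut fingertips (370,270 in the crop) are over the middle divider, and nothing else is near them. I descend gently.

Request:
{"op": "play_rows", "data": {
  "steps": [
    [[0.001, 0, 0.015], [0, 0, 0], 0],
    [[0.001, 0, 0.03], [0, 0, 0], 0],
    [[0.001, 0, 0.038], [0, 0, 0], 0],
    [[0.001, 0, 0.043], [0, 0, 0], 0],
    [[0.001, 0, 0.046], [0, 0, 0], 0],
    [[0.001, 0, 0.049], [0, 0, 0], 0],
    [[0.001, 0, 0.052], [0, 0, 0], 0],
    [[0.001, 0, 0.055], [0, 0, 0], 0],
    [[0.001, 0, 0.058], [0, 0, 0], 0],
    [[0.001, 0, 0.06], [0, 0, 0], 0]
  ]
}}

```text
time_s: 3.45
eef_pos: [0.5323, -0.0826, 0.1215]
orientation: [[0.967, 0.254, 0.001], [0.254, -0.967, -0.0], [0.001, 0.0, -1.0]]
ft_force: [-0.3, 0.1, 4.3]
grip_width: -0.004
grasp_force: 2.2
```

Request:
{"op": "play_rows", "data": {
  "steps": [
    [[0, 0, 0.003], [0, 0, 0], 0],
    [[0, 0, 0.006], [0, 0, 0], 0],
    [[0, 0, 0.009], [0, 0, 0], 0],
    [[0, 0, 0.012], [0, 0, 0], 0],
    [[0, 0, 0.014], [0, 0, 0], 0],
    [[0, 0, 0.016], [0, 0, 0], 0],
    [[0, 0, 0.017], [0, 0, 0], 0],
    [[0, 0, 0.018], [0, 0, 0], 0],
    [[0, 0, 0.018], [0, 0, 0], 0]
  ]
}}

```text
time_s: 4.35
eef_pos: [0.532, -0.0825, 0.1033]
orientation: [[0.967, 0.255, 0.0], [0.255, -0.967, 0.0], [0.0, 0.0, -1.0]]
ft_force: [2.2, -0.6, 3.4]
grip_width: -0.002
grasp_force: 1.5
```

```bash
cat > m.py <<'E'
from h import *
from scipy.stats import binned_statistic as bs
# divider top vs rim heights in rack frame, from both fixed cameras
o=np.array([.5305,-.082]);t=np.radians(14.8);R=np.array([[np.cos(t),-np.sin(t)],[np.sin(t),np.cos(t)]])
for n in("top","scene"):
    w=cloud(ctrl.capture(n));q=(w[...,:2]-o)@R;x,y,z=q[...,0],q[...,1],w[...,2]
    ok=(z>.085)&(z<.14)
    f=lambda m:(int((m&ok).sum()),np.round(np.percentile(z[m&ok],[25,50,75]),4)) if (m&ok).any() else None
    for k in range(-2,3): print(n,k,f((abs(y-.068*k)<.004)&(abs(x)<.08)&(abs(x)>.025)))
    print("rim near",f((abs(x+.094)<.004)&(abs(y)<.2)),"far",f((abs(x-.094)<.004)&(abs(y)<.2)))
print(ctrl.state()["eef_pos"],ctrl.state()["ft_force"])
E
python3 m.py
```

```text
top -2 (31, array([0.1009, 0.1028, 0.1043]))
top -1 None
top 0 (25, array([0.1003, 0.1016, 0.1023]))
top 1 (95, array([0.1041, 0.1056, 0.1069]))
top 2 (95, array([0.1029, 0.1046, 0.1061]))
rim near (228, array([0.0971, 0.0988, 0.1005])) far (206, array([0.0971, 0.0988, 0.1004]))
scene -2 (62, array([0.1044, 0.1061, 0.1077]))
scene -1 (49, array([0.1076, 0.1092, 0.1105]))
scene 0 (33, array([0.1032, 0.1042, 0.1058]))
scene 1 (53, array([0.1068, 0.1083, 0.1096]))
scene 2 (50, array([0.1054, 0.1065, 0.1088]))
rim near (148, array([0.0984, 0.1009, 0.1025])) far (273, array([0.0984, 0.1008, 0.1025]))
[ 0.53185095 -0.08246875  0.10324544] [ 0.91881387 -0.30093388  1.97467481]
```

Both cameras and the TCP agree that it is about 3 mm proud. I press 3 mm more.

Request:
{"op": "play_rows", "data": {
  "steps": [
    [[0, 0, 0.001], [0, 0, 0], 0],
    [[0, 0, 0.002], [0, 0, 0], 0],
    [[0, 0, 0.003], [0, 0, 0], 0],
    [[0, 0, 0.003], [0, 0, 0], 0]
  ]
}}

```text
time_s: 4.85
eef_pos: [0.5318, -0.0825, 0.1001]
orientation: [[0.967, 0.255, -0.0], [0.255, -0.967, 0.0], [-0.0, -0.0, -1.0]]
ft_force: [1.2, -0.1, 2.2]
grip_width: -0.001
grasp_force: 1.3
```

Request:
{"op": "play_rows", "data": {
  "steps": [
    [[0, 0, -0.005], [0, 0, 0], 0],
    [[0, 0, -0.03], [0, 0, 0], 0],
    [[0, 0, -0.07], [0, 0, 0], 0],
    [[0, 0, -0.11], [0, 0, 0], 0],
    [[-0.04, 0, -0.13], [0, 0, 0], 0],
    [[-0.07, 0.04, -0.13], [0, 0, 0], 0],
    [[-0.07, 0.08, -0.13], [0, 0, 0], 0],
    [[-0.07, 0.12, -0.13], [0, 0, 0], 0],
    [[-0.07, 0.15, -0.13], [0, 0, 0], 0],
    [[-0.07, 0.15, -0.13], [0, 0, 0], 0]
  ]
}}

```text
time_s: 5.85
eef_pos: [0.5011, -0.25, 0.2296]
orientation: [[0.969, 0.248, -0.002], [0.248, -0.969, -0.001], [-0.002, 0.0, -1.0]]
ft_force: [-0.2, -0.8, -0.0]
grip_width: 0.002
grasp_force: 0.0
```

```bash
python3 m.py
```

```text
top -2 (92, array([0.1014, 0.1027, 0.1045]))
top -1 (95, array([0.1049, 0.1063, 0.1081]))
top 0 (96, array([0.0972, 0.0989, 0.1001]))
top 1 (97, array([0.104 , 0.1056, 0.1076]))
top 2 (97, array([0.1027, 0.1043, 0.1061]))
rim near (356, array([0.0971, 0.0988, 0.1007])) far (322, array([0.0972, 0.0985, 0.1005]))
scene -2 (53, array([0.1046, 0.1059, 0.1075]))
scene -1 (59, array([0.1072, 0.1086, 0.1101]))
scene 0 (51, array([0.0999, 0.1011, 0.1025]))
scene 1 (57, array([0.1071, 0.109 , 0.1099]))
scene 2 (48, array([0.106 , 0.1076, 0.109 ]))
rim near (226, array([0.0967, 0.1005, 0.1022])) far (270, array([0.0985, 0.1009, 0.1028]))
[ 0.5013567  -0.2451731   0.22952871] [-0.06624623  0.21568614  0.96207974]
```

The divider is flush in both views, and the other four have not changed.

```bash
python3 -c "
from cell import ctrl
print(ctrl.job_done())"
```

```text
the job is handed in; nothing more can be done
None
```

The middle divider, the one standing furthest up, is pressed flush with the rim (within about 0.5 mm in both camera views); the other four dividers measured unchanged, the arm is withdrawn, and the job is handed in with no verdict returned.

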